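Brace the square jar in its holding block and unscrew the tight cap

TASK

Set the square jar upright, cap on top, fully down in the square well of the wooden holding block, so that the block keeps it from turning. Then, with the jar still down in the well, unscrew its tight cap anticlockwise (seen from above) until the thread lets go - well under half a turn - and lift it straight off; finish while still holding the cap level just above the middle of the open jar, a few centimetres at most clear of it, touching nothing else, with the jar left seated in the block. Leave the other things on the bench where they are.

Things in the scene. Friction and masses are not known exactly. Their poses are not given: they have to be found in the camera images.
- jar: square grey plastic jar with a plain paper band, 0.21 to 0.39 kg, loose, starts upright on the bench with its cap closed. Body 64 x 64 mm, 55 mm high (the lowest 4 mm narrower, 60 x 60 mm, as a lead-in), then a round neck of 40 mm diameter up to 84 mm. Origin: centre of its underside; z up along the neck, x and y square to the body's sides.
- jar_mouth (a point): centre of the top of the jar's neck, 84 mm above the jar's underside. The neck carries three equal thread ridges out to 49 mm diameter, each with a stop at its clockwise end.
- seal (a joint): sprung black rubber seal disc, 33 mm diameter, in the jar's mouth; metres it has risen: 0 with the cap closed, 0.002 when free (its top is then 88.5 mm above the jar's underside). It presses up on the closed cap with about 10 N and so makes the cap tight (breakaway about 0.15 to 0.3 N m).
- cap: round black ribbed screw cap on the jar, 58 mm diameter, 27 mm high, 0.04 kg, a loose part with three lugs inside. Origin: centre of its lower rim, z up; closed, that is 65.5 mm above the jar's underside on the jar's axis and the cap's x axis points along the jar's x axis. The jar can be lifted and carried by the closed cap.
- cap_side (a point): point on the cap's side on its x axis, 29 mm from the axis, 13.5 mm above the rim; shows the turn. Turned anticlockwise from above by 50 to 90 degrees from closed (70 is the middle) the lugs are free, the seal pushes the cap up about 2 mm and it lifts off. Unbraced, the jar turns with it. Before 50 it does not rise and cannot be pulled off; at about 92 the lugs meet the next stops.
- block: wooden holding block, 112 x 112 x 40 mm, fixed to the bench, with a square well in the middle of its top, 67.5 x 67.5 mm and 22 mm deep with a bevelled mouth; any of the four ways round of the jar fits. Origin: centre of its underside; x and y are square to its sides and to the well, z up. Its yaw is within 0.5 rad of the world axes.
- well_floor (a point): middle of the floor of the block's well, 18 mm above the bench; the jar's origin comes here when seated.
- spanner_13: bystander: steel spanner lying flat, 164 mm long, 8 mm high; origin at its middle underneath
- insul_tape: bystander: small black roll of tape lying flat, 58 mm diameter, 18 mm high; origin under its centre
- tape_measure: bystander: yellow tape measure, 36 x 73 x 61 mm; origin under its centre
Things that resemble listed ones, but are neither listed nor needed, are in the scene too. What is shaped like the cap but blue is not meant.

How it is judged:
By the outcome, as a careful person would: the job done as asked, in the order asked, and still so for the second after the job is handed in, while the arm keeps its last pose, push and grip.
It also fails if it takes over 45 s, if anything falls off the work surface, if the arm or the gripper's body presses on something with over 40 N, if the wrist force passes 120 N, or if a joint passes its speed limit or range.

ROBOT

A 6-joint arm with a two-finger parallel gripper is mounted at the origin on a cart in front of the work surface, level with it; the furniture and walls round the work are solid. World frame = base frame: x ahead of the robot, y to its left, z up, the work surface at z = 0. Lengths are in m, angles in degrees, forces in N, time in s.
With the tool pointing down it reaches from about 0.325 to 0.85 m from the base axis. Payload 15.5 kg.
Tool frame: the origin (TCP) lies midway between the tips of the shut fingers; the grasp point (between the pads) lies 19 mm behind it; z points along the fingers, y is the line along which they close (so a half turn about z gives the same grasp; the last joint's range is limited). The gripper opens to 91 mm and grips with 3 to 60 N. Pads are 32 mm wide; open, the fingers measure 118 mm over their backs; the gripper's body (76 mm by 178 mm) begins 60 mm behind the grasp point.
Start: joints at [58.929, 28.281, 77.091, -0, 74.628, -5.472], TCP at [0.27, 0.564, 0.214] pointing down, gripper open.
Joint ranges: [-166.48, 166.48], [-47.26, 123.95], [12.59, 153.08], [-70.14, 250.14], [6.76, 159.57], [-176.63, 176.63]. Speed limits (degrees/s): [108.29, 108.29, 147.25, 172.46, 172.46, 172.46].

INTERFACE

Orientations are given as a 3x3 rotation matrix whose columns are the frame's x, y, z axes.
In Python, from bench import ctrl gives the robot as it stands. The module is installed in compiled form; this text tells all that it offers. Calls block until the motion is done:
- ctrl.goto(position, orientation): joint-space move of the TCP to a pose.
- ctrl.move_l(position, vel=0.15, ori=None, contact_N=None): straight line of the TCP; ori=None keeps the orientation; vel is the mean speed in m/s. With contact_N (N) it stops when the force on the tool has changed by that much, and returns True; else False.
- ctrl.movej(angles): joint-space move.
- ctrl.command_gripper(opening): opening from 0.0 (shut) to 1.0 (fully open); the grip force is fixed at half the most; returns when the fingers have stopped.
- ctrl.sleep(seconds).
- ctrl.ik(position, orientation): joint angles nearest the present ones, or None.
- ctrl.read_camera(name): name is "side" or "top" or "wrist"; returns the picture (480x640x3 uint8, blue, green, red); there is no depth.
- ctrl.camera_params(name): a dict with "fx", "fy", "cx", "cy" (pixels), "D" ([k1, k2, p1, p2, k3] as OpenCV has them; the pictures are not rectified), "pose" (4x4, takes a point from camera to world coordinates); the wrist camera has in their place "T_tool_cam" (4x4, takes a point from camera to tool coordinates, whose origin is the TCP and whose axes are the flange's). Camera axes: x right, y up, looking along -z (the intrinsics and any distortion apply to the point x, -y, -z); pixel columns grow to the right and rows downward; lengths in m; the calibration is good to about 2 mm. A picture is of the moment at which its call begins: read the wrist's pose just before it. camera_params takes no time and is no camera call.
A pose or a line that the arm cannot do raises ctrl.MotionError and nothing moves.
- ctrl.sign_off(): hands the job in; it is judged then, once.
Readings, each from a call of its own:
- ctrl.current_t(): time.
- ctrl.current_q(): joint angles.
- ctrl.current_dq(): joint speeds.
- ctrl.current_effort(): joint torques, N m.
- ctrl.current_tool_pos(): TCP position.
- ctrl.current_eef_rot(): TCP orientation.
- ctrl.current_contact_force(): force on the tool from outside, world axes, zero at the start.
- ctrl.current_wrist_torque(): the same for the moment, N m.
- ctrl.current_grip_width(): opening from 0.0 (shut) to 1.0 (fully open).
- ctrl.current_grasp_force(): force on a finger pad.
Only numpy, scipy, OpenCV 4.12 (cv2) and the standard library are available. Lean on these libraries where they do the work, as an engineer would, in place of code of your own. Each camera call takes 0.05 s, during which the arm holds its last target. There are 200 camera calls.

## Working session

There is one attempt and no reset: what is moved stays moved. The work goes in short steps, each a Python script; the robot and the scene stay as the last script left them, time stands still between calls to the robot, and variables do not carry over. Pictures are saved under pics/ and viewed, at most 10 in all, crops included, and the job is handed in when it is done.

```bash
mkdir -p pics; python3 - <<'E'
from bench import ctrl
import cv2,numpy as np
for n in("top","side"):
    cv2.imwrite(f"pics/{n}0.png",ctrl.read_camera(n)); p=ctrl.camera_params(n); print(n,p)
print(ctrl.camera_params("wrist"),ctrl.current_t(),ctrl.current_eef_rot())
E
```

```text
top {'fx': 603.672962264035, 'fy': 603.672962264035, 'cx': 316.6303169766445, 'cy': 240.75989926676957, 'D': array([-0.12257612,  0.        ,  0.        ,  0.        ,  0.        ]), 'pose': array([[-0.0394905 ,  0.97705801, -0.20928007,  0.40432779],
       [-0.99920993, -0.03767633,  0.01264975,  0.25509638],
       [ 0.00447463,  0.20961427,  0.97777392,  1.01613369],
       [ 0.        ,  0.        ,  0.        ,  1.        ]])}
side {'fx': 621.4414644952215, 'fy': 621.4414644952215, 'cx': 327.08950370745185, 'cy': 248.39286612982934, 'D': array([-0.16118685,  0.        ,  0.        ,  0.        ,  0.        ]), 'pose': array([[-0.9962292 ,  0.05094804, -0.07022596,  0.51940667],
       [-0.08606313, -0.47788741,  0.87419492,  1.08111892],
       [ 0.01097841,  0.87694237,  0.48047014,  0.53699992],
       [ 0.        ,  0.        ,  0.        ,  1.        ]])}
{'fx': 365.4603474481841, 'fy': 365.4603474481841, 'cx': 318.65221832065436, 'cy': 238.3954214935923, 'D': array([0.02015399, 0.        , 0.        , 0.        , 0.        ]), 'T_tool_cam': array([[-9.75675657e-04,  9.62783855e-01,  2.70270783e-01,
         7.66741417e-02],
       [ 9.99999509e-01,  9.86009860e-04,  9.75347897e-05,
         2.32880250e-04],
       [-1.72584736e-04,  2.70270746e-01, -9.62784345e-01,
        -1.69763432e-01],
       [ 0.00000000e+00,  0.00000000e+00,  0.00000000e+00,
         1.00000000e+00]])} 0.1 [[-9.01852224e-01  4.32044284e-01 -5.50913010e-04]
 [ 4.32044626e-01  9.01851741e-01 -9.37683495e-04]
 [ 9.17210626e-05 -1.08367095e-03 -9.99999409e-01]]
```

View pics/top0.png

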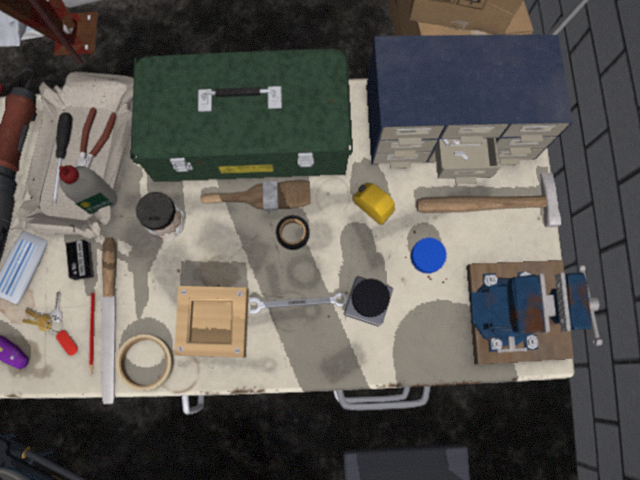

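View pics/side0.png

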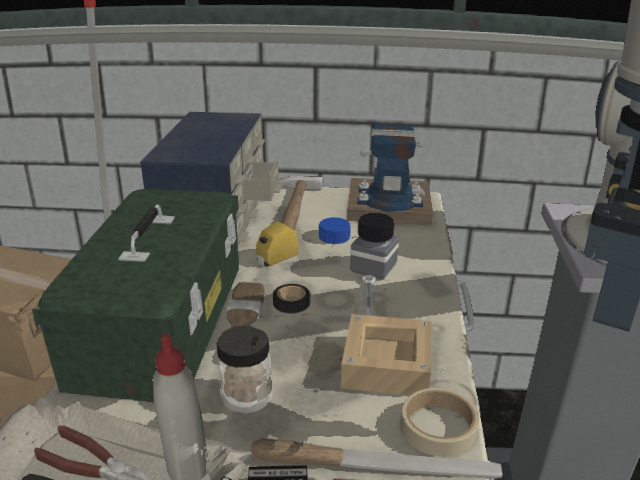

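Top view: grey square jar with black cap at (370,300), block at (212,321). Things it could be confused with: glass jar with black lid at (156,212), blue cap at (429,255), black tape roll at (292,233). By its description (square grey body, paper band), the one at (370,300) is the jar.

```bash
cat > h.py <<'E'
from bench import ctrl
import cv2,numpy as np
def cam(name):
    p=ctrl.camera_params(name)
    if name=="wrist":
        T=np.eye(4);T[:3,:3]=ctrl.current_eef_rot();T[:3,3]=ctrl.current_tool_pos();p["pose"]=T@p["T_tool_cam"]
    return p
def plane(p,uv,z):
    K=np.array([[p["fx"],0,p["cx"]],[0,p["fy"],p["cy"]],[0,0,1]])
    n=cv2.undistortPoints(np.float64(uv).reshape(-1,1,2),K,p["D"]).reshape(-1,2)
    d=np.c_[n[:,0],-n[:,1],-np.ones(len(n))]@p["pose"][:3,:3].T; o=p["pose"][:3,3]
    return o+d*((z-o[2])/d[:,2])[:,None]
def proj(p,X):
    T=np.linalg.inv(p["pose"]);c=np.atleast_2d(X)@T[:3,:3].T+T[:3,3];c[:,1:]*=-1
    K=np.array([[p["fx"],0,p["cx"]],[0,p["fy"],p["cy"]],[0,0,1]])
    return cv2.projectPoints(c,np.zeros(3),np.zeros(3),K,p["D"])[0].reshape(-1,2)
def big(m,roi=None):
    m=m.astype(np.uint8)
    if roi: k=np.zeros_like(m);x0,y0,x1,y1=roi;k[y0:y1,x0:x1]=1;m=m*k
    m=cv2.morphologyEx(m,cv2.MORPH_OPEN,np.ones((3,3)))
    return max(cv2.findContours(m,cv2.RETR_EXTERNAL,cv2.CHAIN_APPROX_NONE)[0],key=cv2.contourArea)
def down(yaw): # tool x axis at yaw, z down
    c,s=np.cos(yaw),np.sin(yaw);return np.array([[c,s,0],[s,-c,0],[0,0,-1.]])
def rect(P):
    (c,wh,a)=cv2.minAreaRect(np.float32(P[:,:2]*1000));return np.array(c)/1000,wh,a
E
python3 - <<'E'
from h import *
im=cv2.imread("pics/top0.png");p=cam("top")
hsv=cv2.cvtColor(im,cv2.COLOR_BGR2HSV)
c=big(hsv[...,2]<60,(335,265,400,335)); C=plane(p,c,0.0925)
(e,r)=cv2.minEnclosingCircle(np.float32(C[:,:2]));print("cap",e,r)
g=big((hsv[...,1]<70)&(hsv[...,2]<150),(335,265,400,335)); print("jar",rect(plane(p,g,.055)))
w=big((hsv[...,1]>85)&(hsv[...,2]>120)&(hsv[...,0]<25),(165,275,252,365)); print("block",rect(plane(p,w,.04)))
o=im.copy();cv2.drawContours(o,[c],0,(0,0,255),1);cv2.drawContours(o,[g],0,(0,255,0),1);cv2.drawContours(o,[w],0,(255,0,0),1)
cv2.imwrite("pics/ov.png",cv2.resize(o[250:380,160:420],None,fx=3,fy=3))
E
```

```text
cap (0.5100744962692261, 0.16391347348690033) 0.030008278787136078
jar (array([0.52516473, 0.17087782]), (89.13935852050781, 98.0853042602539), 73.46070861816406)
block (array([0.48777148, 0.41903485]), (111.84849548339844, 111.41764068603516), 86.59977722167969)
```

View pics/ov.png

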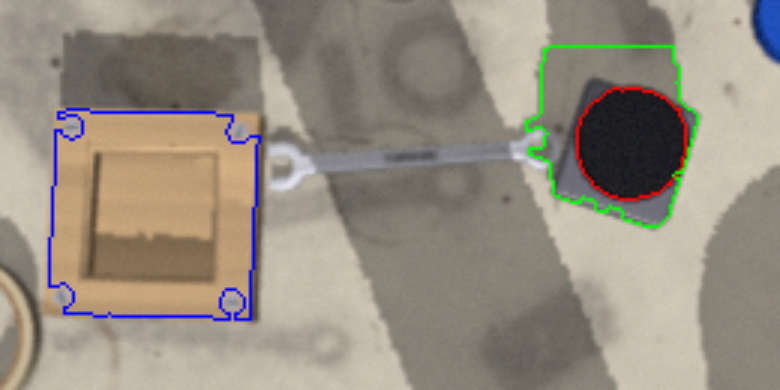

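The crop confirms the choice: grey square body with the black ribbed cap (red circle at crop (632,143)). The green jar mask leaks into shadow, so I'll take the jar's yaw from its corners; the block outline is good. Next I'll look at both from close by with the wrist camera.

```bash
python3 - <<'E'
from h import *
p=cam("top")
P=plane(p,np.array([[592,80],[698,115],[660,228],[557,190]])/3+[160,250],.055);print(P.mean(0),np.linalg.norm(np.diff(P[:,:2],axis=0),axis=1))
for i in range(4):
    d=P[(i+1)%4]-P[i];print(np.degrees(np.arctan2(d[1],d[0]))%90,end=' ')
print()
for y in range(-180,180,15):
    o=[]
    for xyz in([.510,.164,.2],[.488,.419,.2]):
        q=ctrl.ik(xyz,down(np.radians(y)));o.append(None if q is None else np.round(q).astype(int).tolist())
    print(y,o)
E
```

```text
[0.50846918 0.16299761 0.055     ] [0.05972346 0.06396704 0.05801872]
69.19817064809322 68.023941411388 67.33752068967951 69.58998623599102 
-180 [[11, 22, 91, 0, 67, -79], [35, 30, 75, 0, 74, -55]]
-165 [[11, 22, 91, 0, 67, -94], [35, 30, 75, 0, 74, -70]]
-150 [[11, 22, 91, 0, 67, -109], [35, 30, 75, 0, 74, -85]]
-135 [[11, 22, 91, 0, 67, -124], [35, 30, 75, 0, 74, -100]]
-120 [[11, 22, 91, 0, 67, -139], [35, 30, 75, 0, 74, -115]]
-105 [[11, 22, 91, 0, 67, -154], [35, 30, 75, 0, 74, -130]]
-90 [[11, 22, 91, 0, 67, -169], [35, 30, 75, 0, 74, -145]]
-75 [[11, 22, 91, 0, 67, 176], [35, 30, 75, 0, 74, -160]]
-60 [[11, 22, 91, 0, 67, 161], [35, 30, 75, 0, 74, -175]]
-45 [[11, 22, 91, 0, 67, 146], [35, 30, 75, 0, 74, 170]]
-30 [[11, 22, 91, 0, 67, 131], [35, 30, 75, 0, 74, 155]]
-15 [[11, 22, 91, 0, 67, 116], [35, 30, 75, 0, 74, 140]]
0 [[11, 22, 91, 0, 67, 101], [35, 30, 75, 0, 74, 125]]
15 [[11, 22, 91, 0, 67, 86], [35, 30, 75, 0, 74, 110]]
30 [[11, 22, 91, 0, 67, 71], [35, 30, 75, 0, 74, 95]]
45 [[11, 22, 91, 0, 67, 56], [35, 30, 75, 0, 74, 80]]
60 [[11, 22, 91, 0, 67, 41], [35, 30, 75, 0, 74, 65]]
75 [[11, 22, 91, 0, 67, 26], [35, 30, 75, 0, 74, 50]]
90 [[11, 22, 91, 0, 67, 11], [35, 30, 75, 0, 74, 35]]
105 [[11, 22, 91, 0, 67, -4], [35, 30, 75, 0, 74, 20]]
120 [[11, 22, 91, 0, 67, -19], [35, 30, 75, 0, 74, 5]]
135 [[11, 22, 91, 0, 67, -34], [35, 30, 75, 0, 74, -10]]
150 [[11, 22, 91, 0, 67, -49], [35, 30, 75, 0, 74, -25]]
165 [[11, 22, 91, 0, 67, -64], [35, 30, 75, 0, 74, -40]]
```

```bash
python3 - <<'E'
from h import *
for n,xy,y in(("b",(.488,.419),153),("j",(.510,.164),135)):
    ctrl.goto([*xy,.23],down(np.radians(y)));ctrl.sleep(.2)
    p=cam("wrist");im=ctrl.read_camera("wrist");np.save(f"{n}.npy",p["pose"]);cv2.imwrite(f"pics/w{n}.png",im)
print(ctrl.current_t(),ctrl.current_tool_pos())
cv2.imwrite("pics/wbj.png",np.hstack([cv2.resize(cv2.imread(f"pics/w{n}.png"),None,fx=.625,fy=.625) for n in "bj"]))
E
```

```text
2.625 [0.50999544 0.1649357  0.22987154]
```

View pics/wbj.png

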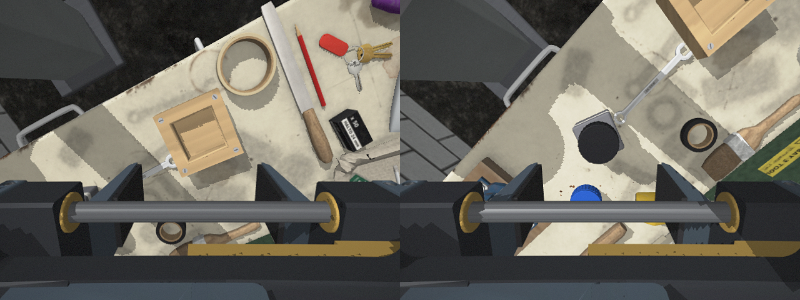

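```bash
python3 - <<'E'
import cv2,numpy as np
b=cv2.imread("pics/wb.png")[130:290,235:405];j=cv2.imread("pics/wj.png")[160:280,260:370]
b=cv2.resize(b,None,fx=2.5,fy=2.5,interpolation=2);j=cv2.resize(j,None,fx=3,fy=3,interpolation=2)
h=400;j=cv2.copyMakeBorder(j,0,h-j.shape[0],0,0,cv2.BORDER_CONSTANT);cv2.imwrite("pics/crops.png",np.hstack([b,j]));print(b.shape,j.shape)
E
```

```text
(400, 425, 3) (400, 330, 3)
```

View pics/crops.png

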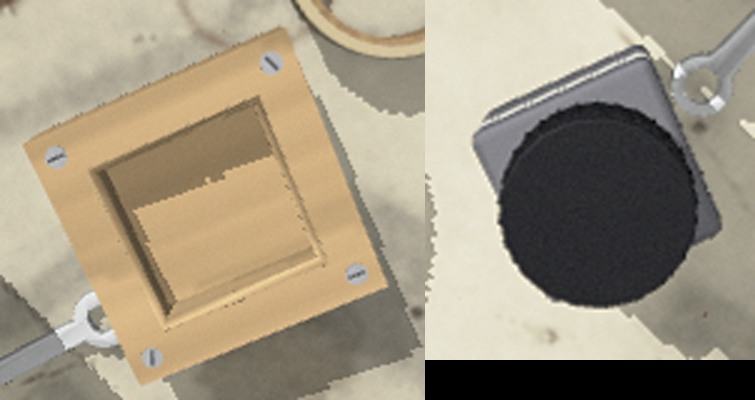

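```bash
python3 - <<'E'
from h import *
p=ctrl.camera_params("wrist")
ang=lambda a,b:np.round(np.degrees(np.arctan2(*(b-a)[[1,0]]))%90,2)
p["pose"]=np.load("b.npy")
for nm,c in(("corners",[[24,144],[283,27],[386,286],[142,384]]),("screws",[[56,157],[270,63],[356,273],[152,358]]),("well",[[91,171],[260,97],[324,262],[166,329]])):
    P=plane(p,np.array(c)/2.5+[235,130],.04)[:,:2]
    print(nm,P.mean(0),[ang(P[i],P[(i+1)%4]) for i in range(4)],np.linalg.norm(P-np.roll(P,1,0),axis=1))
p["pose"]=np.load("j.npy")
P=plane(p,(np.array([[480,142],[640,72],[650,80],[716,226]])-[425,0])/3+[260,160],.055)[:,:2]
print("jar",P,ang(P[0],P[1]),ang(P[2],P[3]))
im=cv2.imread("pics/wj.png");v=im.max(2)
c=big(v<60,(270,185,365,270)) ;C=plane(p,c,.0925)[:,:2]
print("cap",cv2.minEnclosingCircle(np.float32(C)),C.min(0),C.max(0))
q=proj(p,[[.510,.164,.0925]]);print((q-[260,160])*3+[425,0])
E
```

```text
corners [0.48812074 0.41946602] [np.float64(86.82), np.float64(86.5), np.float64(86.24), np.float64(86.64)] [0.11081192 0.11018626 0.11191147 0.10991925]
screws [0.48832198 0.4192308 ] [np.float64(86.41), np.float64(86.69), np.float64(86.86), np.float64(86.33)] [0.09220528 0.09130783 0.09148065 0.09188558]
well [0.48883018 0.41975056] [np.float64(86.52), np.float64(85.28), np.float64(87.08), np.float64(86.6)] [0.07228244 0.07258184 0.07161377 0.07093181]
jar [[0.47524719 0.14556767]
 [0.49538971 0.19722566]
 [0.49939559 0.19769647]
 [0.54859707 0.17976509]] 68.7 69.98
cap ((0.5097350478172302, 0.1638394296169281), 0.030197888612747192) [0.48056774 0.13433677] [0.53970741 0.19339657]
[[597.64773354 205.99059478]]
```

```bash
python3 - <<'E'
from h import *
R=down(np.radians(135))
ctrl.goto([.5099,.1638,.13],R);print(ctrl.move_l([.5099,.1638,.062],vel=.08,contact_N=6),ctrl.current_tool_pos())
ctrl.command_gripper(0.0);print(ctrl.current_grip_width()*91,ctrl.current_grasp_force())
z0=ctrl.current_tool_pos()[2]
ctrl.move_l([.5099,.1638,.16],vel=.1)
ctrl.goto([.4885,.4195,.16],down(np.radians(135+17.4)));ctrl.sleep(.3)
print(z0,ctrl.current_tool_pos(),ctrl.current_contact_force(),ctrl.current_grip_width()*91,ctrl.current_t())
p=cam("wrist");np.save("p.npy",p["pose"]);cv2.imwrite("pics/wp.png",ctrl.read_camera("wrist"))
a=ctrl.read_camera("wrist")[120:420,170:470];s=ctrl.read_camera("side");cv2.imwrite("pics/sp.png",s)
cv2.imwrite("pics/carry.png",np.hstack([cv2.resize(a,(400,400)),cv2.resize(s[180:420,280:520],(400,400))]))
E
```

```text
False [0.51023669 0.16386491 0.06243327]
57.12815697917533 30.000509457422595
0.062057946119854684 [0.4889318  0.41874043 0.16013057] [-0.0724587  -0.15856175 -4.30363335] 57.3319484519663 7.1667
```

View pics/carry.png

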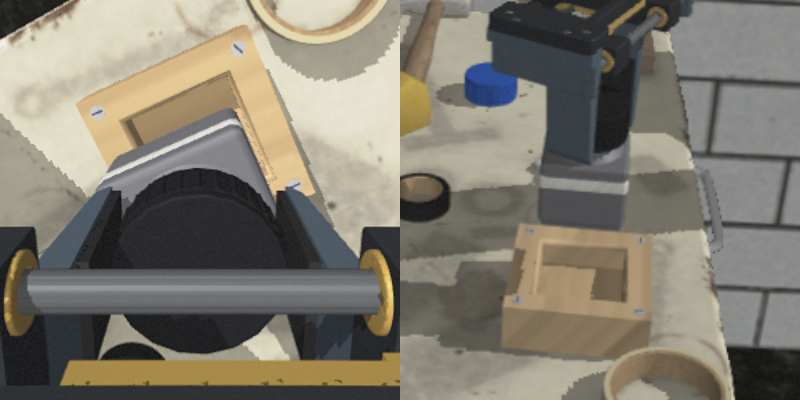

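Left panel: the held jar's upper edges, (110,165)-(235,112) and (238,112)-(275,205), run parallel to the block's edges within about 1°. Side panel: jar upright above the well at (585,270). Lowering it.

```bash
python3 - <<'E'
from h import *
x,y=.4885,.4195
ctrl.move_l([x,y,.108],vel=.1);ctrl.sleep(.2);t=ctrl.current_tool_pos();print(t)
x+=.4885-t[0];y+=.4195-t[1]
ctrl.move_l([x,y,.105],vel=.03);ctrl.sleep(.2);print(ctrl.current_tool_pos())
print(ctrl.move_l([x,y,.0802],vel=.03,contact_N=12));ctrl.sleep(.2)
print(ctrl.current_tool_pos(),ctrl.current_contact_force(),ctrl.current_wrist_torque(),ctrl.current_t())
E
```

```text
[0.48888081 0.41975119 0.10873312]
[0.48816112 0.41926827 0.10502754]
True
[0.4876355  0.41960655 0.09655528] [-4.92206245  0.06885066 13.33576643] [3.16751602e-02 7.94160851e-01 2.14926794e-04] 9.2833
```

```bash
python3 - <<'E'
from h import *
x,y,_=ctrl.current_tool_pos();x,y=.4871,.4194
ctrl.move_l([x,y,.0975],vel=.03);ctrl.sleep(.15)
for k in range(6):
    f0=ctrl.current_contact_force()
    h=ctrl.move_l([x,y,.0802],vel=.03,contact_N=14);ctrl.sleep(.15)
    t=ctrl.current_tool_pos();f=ctrl.current_contact_force();print(h,np.round([x,y],4),t.round(4),np.round(f0,1),np.round(f,1),ctrl.current_wrist_torque().round(2))
    if t[2]<.083: break
    x+=np.clip(f[0]*2e-4,-.0008,.0008);y+=np.clip(f[1]*2e-4,-.0008,.0008)
    ctrl.move_l([x,y,t[2]+.0007],vel=.02);ctrl.sleep(.1)
print(ctrl.current_t(),ctrl.current_grip_width()*91)
a=ctrl.read_camera("wrist")[120:420,170:470];s=ctrl.read_camera("side")
cv2.imwrite("pics/seat.png",np.hstack([cv2.resize(a,(400,400)),cv2.resize(s[180:420,280:520],(400,400))]))
E
```

```text
True [0.4871 0.4194] [0.4868 0.4191 0.0799] [ 0.  -0.3 -5.2] [-1.4 -1.5 10. ] [-0.23  0.28  0.04]
10.4667 57.19797153941117
```

View pics/seat.png

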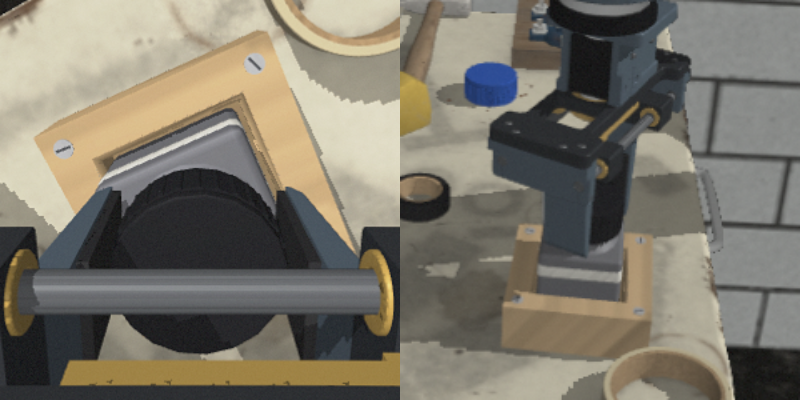

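Seated: the TCP is 17.9 mm above its pick height (18 expected), and the side view shows the jar square in the well with its paper band just above the block. Unscrewing now.

```bash
python3 - <<'E'
from h import *
for a in(12,24,36,48,60,73):
    ctrl.goto([.4871,.4194,.0802],down(np.radians(152.4+a)));ctrl.sleep(.1)
    R=ctrl.current_eef_rot();print(a,np.degrees(np.arctan2(R[1,0],R[0,0])).round(1),ctrl.current_tool_pos().round(4),ctrl.current_contact_force().round(1),ctrl.current_wrist_torque().round(2))
print(ctrl.current_grip_width()*91,ctrl.current_t())
s=ctrl.read_camera("side");w=ctrl.read_camera("wrist")[120:420,170:470]
cv2.imwrite("pics/turn.png",np.hstack([cv2.resize(w,(400,400)),cv2.resize(s[180:420,280:520],(400,400))]))
E
```

```text
12 164.2 [0.4872 0.4195 0.0802] [-0.7  0.3 -2. ] [ 0.14  0.23 -0.02]
24 176.1 [0.4872 0.4194 0.0801] [-0.7  0.3 -2.2] [0.02 0.16 0.02]
36 -171.9 [0.4871 0.4195 0.0802] [-1.5 -0.7 -0.4] [-0.02  0.38 -0.01]
48 -159.8 [0.4872 0.4193 0.0805] [-3.5 -2.2  5. ] [-0.45  0.56  0.09]
60 -147.8 [0.4876 0.4191 0.0807] [-0.9 -5.2  6.7] [-0.88  0.1  -0.01]
73 -134.8 [0.4879 0.4192 0.0808] [-0.  -5.2  7.4] [-0.95  0.01  0.07]
56.92592300771268 13.1333
```

View pics/turn.png

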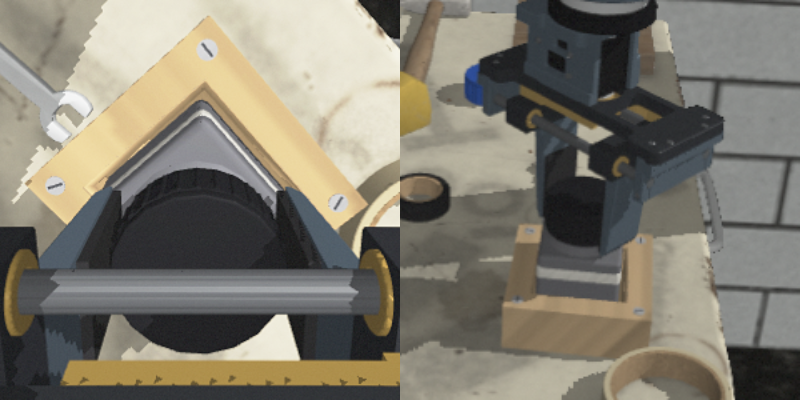

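The jar is still square in the block, and the pads went round with the cap. I'll lift a few mm and read the force: about -0.4 N if the cap is free, about -4.3 N if the jar comes with it.

```bash
python3 - <<'E'
from h import *
R=down(np.radians(225.4))
for z in(.0825,.0845,.0865):
    ctrl.move_l([.4873,.4194,z],vel=.02,ori=R);ctrl.sleep(.2)
    print(z,ctrl.current_tool_pos().round(4),ctrl.current_contact_force().round(2),ctrl.current_wrist_torque().round(2))
print(ctrl.current_t())
E
```

```text
0.0825 [0.4875 0.4194 0.0826] [ 1.75 -3.79  4.09] [-0.61 -0.22 -0.01]
0.0845 [0.4873 0.4194 0.0845] [ 1.48 -1.22  0.16] [-0.32 -0.09 -0.02]
0.0865 [0.4873 0.4194 0.0865] [ 1.55 -2.56  0.92] [-0.3  -0.2  -0.01]
14.6
```

```bash
python3 - <<'E'
from h import *
for z in(.0905,.0965,.104,.118):
    ctrl.move_l([.4873,.4194,z],vel=.03);ctrl.sleep(.15)
    print(z,ctrl.current_tool_pos().round(4),ctrl.current_contact_force().round(2),ctrl.current_wrist_torque().round(2))
print(ctrl.current_t(),ctrl.current_grip_width()*91)
cv2.imwrite("pics/sf.png",ctrl.read_camera("side"));cv2.imwrite("pics/wf.png",ctrl.read_camera("wrist"))
w=cv2.imread("pics/wf.png")[120:420,170:470];s=cv2.imread("pics/sf.png")
cv2.imwrite("pics/lift.png",np.hstack([cv2.resize(w,(400,400)),cv2.resize(s[240:400,320:480],(400,400))]))
E
```

```text
0.0905 [0.4874 0.4194 0.0906] [ 1.01 -2.89  0.45] [-0.39 -0.18  0.  ]
0.0965 [0.4872 0.4195 0.0965] [0.45 0.25 0.13] [0.07 0.07 0.02]
0.104 [0.4872 0.4194 0.1039] [0.22 0.87 0.02] [ 0.12  0.05 -0.04]
0.118 [0.4872 0.4193 0.1178] [-0.07  0.19 -0.51] [0.12 0.07 0.  ]
16.85 57.41132003122476
```

View pics/lift.png

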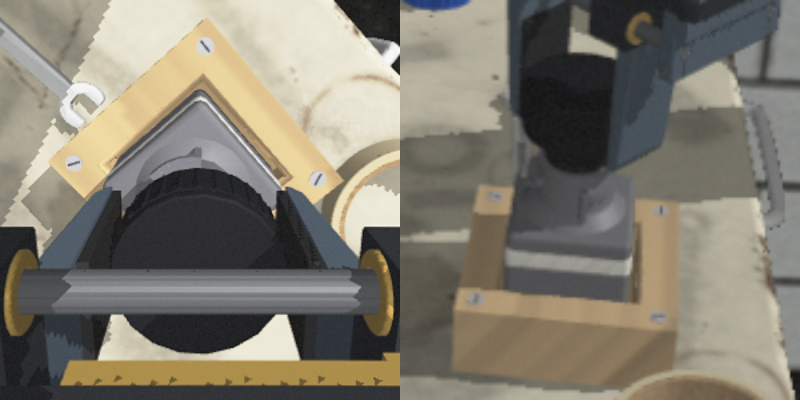

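Wrist panel: the cap outline spans rows 168-352, the same as when it was gripped, so it is level. The bare thread shows at (190,158) and the jar is still square in the well. Force on the tool is near zero and the cap rim is about 15 mm above the seal. Handing in.

```bash
python3 -c "
from bench import ctrl
print(ctrl.sign_off())"
```

```text
the job is handed in; nothing more can be done
None
```

The job is handed in: the jar is seated in the block, and its cap was unscrewed about 73° anticlockwise, lifted straight off, and is held level about 15 mm above the open jar (robot clock 16.9 s of 45 s); no verdict was returned.

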